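# Set the roller of a tabletop relief press on a lino block

### The arm

A 6-joint arm with a two-finger parallel gripper is mounted at the origin on the work surface; the furniture and walls round the work are solid. World frame = base frame: x ahead of the robot, y to its left, z up, the work surface at z = 0. Lengths are in mm, angles in rad, forces in N, time in s.
With the tool pointing down it reaches from about 250 to 775 mm from the base axis. Payload 4 kg.
Tool frame: the origin (TCP) lies at the very end of the fingers, on their centre line; the grasp point (between the pads) lies 19 mm behind it; z points along the fingers, y is the line along which they close (so a half turn about z gives the same grasp; the last joint's range is limited). The gripper opens to 94 mm and grips with 3 to 60 N. Pads are 16 mm wide; open, the fingers measure 119 mm over their backs; the gripper's body (75 mm by 177 mm) begins 78 mm behind the grasp point.
Start: joints at [-1.447, 0.087, 1.371, -0, 1.684, -0.103], TCP at [123.669, -535.935, 205.506] pointing down, gripper open.
Joint ranges: [-3.1, 3.1], [-0.76, 2.03], [0.27, 2.55], [-1.08, 4.22], [0.17, 2.65], [-2.57, 2.57]. Speed limits (rad/s): [2.79, 2.79, 3.14, 3.14, 3.14, 3.14].

### API

Orientations are given as a unit quaternion [w, x, y, z].
In Python, from cell import observe, imaging, ticket gives the robot as it stands. The module is installed in compiled form; this text tells all that it offers.
- The arm moves only by the tool jog_arm, never from a script. Its argument "increments" is a list that holds one entry, the list of rows, each a list of 7 numbers: the shift along the tool's x, y, z in mm, then the turn, a rotation vector about the tool's x, y, z in rad, then the closure, from 0 (fully open) to 1 (shut). In form: [[[tx, ty, tz, rx, ry, rz, jaw], ...]]. A call has 1 to 20 rows; each row is the pose to reach, as a shift and turn from the pose commanded when the call began, along the tool's axes at that moment; what a row does not reach only later rows make up. A row lasts 1/10 s, in which the tool goes at most 50 mm and 8.59 degrees, less where a joint would pass 70% of its speed; a pose out of reach is approached as far as the arm can. A call with a gripper value outside its range is refused whole. The fingers move at their own pace and stop on an object; the grip force is fixed at half the most. Time passes only in rows, so rows that repeat a pose let the fingers close. It gives the time, the measured TCP pose, the force, the opening and the grip force at its end, in the units of the state.
- observe(): the state, without advancing time (a new reading comes with each control period).
- imaging.snapshot(name): name is "side" or "top" or "wrist"; returns the picture (384x512x3 uint8, red, green, blue); there is no depth.
- imaging.camera_model(name): a dict with "fx", "fy", "cx", "cy" (pixels), "eye" and "attitude" of the camera in the world. Camera axes: x right, y down, z forward; pixel columns grow to the right and rows downward; lengths in mm; the calibration is good to about 2 mm. A picture is of the moment at which its call begins: read the wrist's pose just before it. camera_model takes no time and is no camera call; for the wrist camera it gives the pose at the moment of the call.
- ticket.hand_in(): hands the job in; it is judged then, once.
Trained networks look in the newest picture that a camera, given by its name, has taken for a name from the list of things; names that differ only in an ending like _2 or _b are one class to them, and where a whole thing is asked for, a point or a joint stands for the part that bears it (a point fixed in the world has none). Each returns a list of dicts, best first, with "p" (0 to 1); they miss things now and then, are a little off and sometimes report something else, mostly with a low value. They report only what shows in the picture. A call takes as long as a camera call.
- imaging.trace(query, camera): "mask" (384x512 bool, what is visible of it) and "location" ([column, row] in pixels, amid what is visible of it).
The state is a dict: "t": time; "joints": joint angles; "dq": joint speeds; "effort": joint torques, N m; "tool_pos": TCP position; "tool_rot": TCP orientation; "ft_force": force on the tool from outside, world axes, zero at the start; "wrist_torque": the same for the moment, N m; "opening": finger opening in mm; "grip_force": force on a finger pad.
Only numpy, scipy, OpenCV 4.12 (cv2) and the standard library are available. Lean on these libraries where they do the work, as an engineer would, in place of code of your own. Each camera call takes 0.05 s, during which the arm holds its last target. There are 200 camera calls.

### The job

Get the small printing press ready for this lino block: push the bed fully home by its bow handle so that the block lies under the roller, and wind the hand wheel clockwise by its crank grip until the roller bottoms on the block, snug but without forcing it. Then back the wheel off a quarter of a turn, so that paper and felt will go between, and let go; leave the things lying about where they are.

Things in the scene. Friction and masses are not known exactly. Their poses are not given: they have to be found in the camera images.
- press: tabletop relief press, fixed: grey-green base 215 x 196 mm, four posts, bridge plate 86 x 190 mm (top about 147 mm up), steel roller under it. Origin on the table below the wheel's axis; +x is the way the bed is pushed home, away from its handle; z up. Nuts clamp the bridge at a height that differs by mm each time, so the wheel reading at bottoming is not known beforehand and must be felt
- bed (a joint): travel of the aluminium bed along the press's +x, m: 0 drawn out (as it stands at the start), 0.050 fully home against a hard stop. It takes about 3 N to slide and stays where it is left. The loose brown lino block, 75 x 100 x 9 mm, rides on it between low strips and lies under the roller when the bed is home
- bed_handle (a point): middle of the bar of the bed's bow handle: a round steel bar 12 mm thick lying along the press's y, 68 mm between its two posts; 26 mm above the bed's top face, 62 mm above the table, 122 mm in front of the wheel's axis when the bed is home. Keep clear of the wooden chest of drawers left of the press (x over 0.5, y -0.06 to 0.2 m, about 0.23 m tall)
- handwheel (a joint): turn of the hand wheel, rad; grows clockwise from above, which lowers roller and wheel together, 12 mm a turn (6.283). Free turning takes 2.4 N at the crank grip; at bottoming this rises at once: a further 4 to 8 N along the grip's circle is surely bottomed, a further 19 N (350 N under the roller) crushes the block. It stays where left; starts 1/3 to 1 turn above bottoming
- wheel_centre (a point): centre of the upper face of the aluminium hand wheel (82 mm across, 12 mm thick), on its upright axis, about 190 mm above the table
- grip_centre (a point): middle of the black crank grip: an upright round grip 18 mm thick and 44 mm tall that stands on the wheel 34 mm from the axis and spins freely on its pin; this point is 25 mm above the wheel's upper face and 20 mm below the grip's top
- ink_roller: brayer (hand ink roller) lying on the table, 147 mm long; bystander, origin under its middle
- ink_bottle: small dark ink bottle with a white cap, 92 mm tall; bystander, origin under its middle
- stamp: wooden hand stamp, 60 mm tall; bystander, origin under its middle
- tape_ring: roll of masking tape lying flat, 96 mm across; bystander, origin under its middle
- white_tube: white paint tube, 134 mm long; bystander, origin under its middle
- rubber: white eraser, 58 mm long; bystander, origin under its middle

How it is judged (in metres and radians):
On the way, in this order (a step that is already met when the one before it is completed fails the run):
1. the bed is fully home (value of joint bed above 0.047 m and contact force between roller_yoke_c0 and print_block_c0 below 1 N), for 0.2 s.
2. with the bed home the roller bottoms on the block: it bears on it with 30 N or more (value of joint bed above 0.047 m and contact force between roller_yoke_c0 and print_block_c0 above 30 N), for 0.1 s.
At the end, for the whole second after the job is handed in: the bed is home (within 3 mm), the block lies in its place on it (within 6 mm), and the wheel rests a quarter turn back from bottoming, within 24 degrees: roller 2.1 to 3.7 mm above the block's face (value of joint bed above 0.047 m and z of roller_yoke_c0 in the frame of press between 0.0571 and 0.0587 m and x of print_block_c0 in the frame of press between -0.006 and 0.006 m and velocity of joint handwheel between -0.05 and 0.05 rad/s); the robot touches nothing.
It fails at once if the block is crushed: more than 350 N between roller and block (contact force between roller_yoke_c0 and print_block_c0 above 350 N).
It fails at once if a bystander is moved by more than 20 mm (distance of any of ink_roller, ink_bottle, stamp, tape_ring, white_tube, rubber from where it was at the start of the episode above 0.02 m).
It also fails if it takes over 67 s, if anything falls off the work surface, if the arm or the gripper's body presses on something with over 40 N, if the wrist force passes 120 N, or if a joint passes its speed limit or range.

## Working session

There is one attempt and no reset: what is moved stays moved. The work goes in short steps, Python scripts to look and compute and a tool call to move; the robot and the scene stay as the last step left them, time stands still between calls to the robot, and variables do not carry over. Pictures are saved under pics/ and viewed, at most 10 in all, crops included, and the job is handed in when it is done.

Besides the shell and the picture viewer there is one more tool, called after ">>>" as a command line: name --argument value ..., lists and objects as JSON in quotes. jog_arm: Moves the arm, as the interface text tells. Its arguments: {"type":"object","properties":{"increments":{"type":"array"}},"required":["increments"]}

```bash
mkdir -p pics; cat > h.py <<'E'
import numpy as np, cv2
from scipy.spatial.transform import Rotation as R
from cell import observe, imaging, ticket
def rot(a):
    a=np.array(a,float)
    return a if a.shape==(3,3) else R.from_quat(a,scalar_first=True).as_matrix()
def ray(cam,px):
    m=imaging.camera_model(cam); d=rot(m["attitude"])@[(px[0]-m["cx"])/m["fx"],(px[1]-m["cy"])/m["fy"],1]
    return np.array(m["eye"],float),d/np.linalg.norm(d)
def proj(cam,P):
    m=imaging.camera_model(cam); c=rot(m["attitude"]).T@(np.array(P,float)-m["eye"])
    return np.array([m["fx"]*c[0]/c[2]+m["cx"],m["fy"]*c[1]/c[2]+m["cy"]])
def atz(cam,px,z):
    e,d=ray(cam,px); return e+d*(z-e[2])/d[2]
def tri(p,q,a="side",b="top"):
    e1,d1=ray(a,p);e2,d2=ray(b,q)
    s=np.linalg.lstsq(np.c_[d1,-d2],e2-e1,rcond=None)[0]
    A=e1+s[0]*d1;B=e2+s[1]*d2
    return (A+B)/2,np.linalg.norm(A-B)
E
python3 - <<'E'
from h import *
ims=[]
for c in("side","top"):
    im=imaging.snapshot(c)[:,:,::-1].copy(); ims.append(im)
    cv2.imwrite(f"pics/{c}0.png",cv2.resize(im,(768,576),interpolation=cv2.INTER_CUBIC))
    print(c,imaging.camera_model(c)["eye"])
    for n in("press","handwheel","wheel_centre","grip_centre","bed_handle","bed"):
        for r in imaging.trace(n,c)[:2]: print(c,n,np.round(r["location"],1),round(r["p"],2),r["mask"].sum())
print(observe())
E
```

```text
side [  202.08090239 -1209.77958251   744.08938495]
side press [268.  247.6] 0.8 801
side wheel_centre [216.8 208.7] 0.74 196
side wheel_centre [302.7 203.6] 0.68 374
side grip_centre [297.2 196.6] 0.47 86
side grip_centre [265.7 289.7] 0.39 190
side bed_handle [264.5 248.9] 0.69 675
side bed [262.8 246.4] 0.88 643
top [ 410.15177823  -36.95732025 1393.52764839]
top press [307.7 179.8] 0.78 3064
top press [141.6 230.6] 0.67 393
top handwheel [323.7 145.6] 0.58 795
top wheel_centre [325.  143.4] 0.94 797
top grip_centre [321.7 156.8] 0.49 77
top bed_handle [309.5 195.6] 0.94 1325
top bed [305.  194.8] 0.82 1516
{'t': 0.7, 'joints': array([-1.44707627e+00,  8.71552848e-02,  1.37067728e+00,  1.38471652e-05,
        1.68356100e+00, -1.03100296e-01]), 'dq': array([ 0.00141785, -0.00064096,  0.0009973 ,  0.001743  ,  0.0004157 ,
       -0.0013888 ]), 'effort': array([ 1.03399310e-03, -3.39904976e+01, -3.02521384e+01,  7.19502429e-02,
        2.35174585e-02,  7.30620684e-07]), 'tool_pos': array([ 123.68917374, -535.95150492,  205.54188764]), 'tool_rot': array([9.94712884e-05, 9.93575862e-01, 1.13167997e-01, 7.90547113e-06]), 'ft_force': array([ 0.06102128, -0.29908085,  0.42574417]), 'wrist_torque': array([-0.01151698, -0.01443644,  0.01514114]), 'grip_force': 0.0, 'opening': 94.15658485683069}
```

View pics/top0.png

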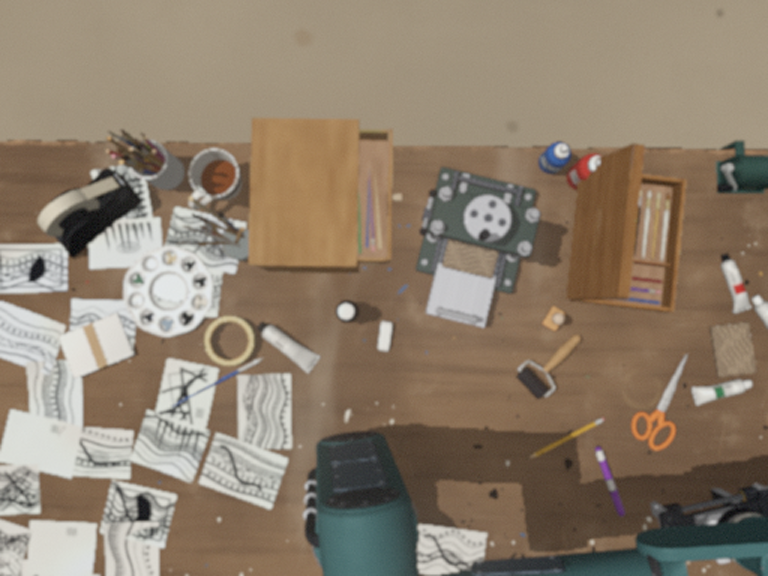

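View pics/side0.png

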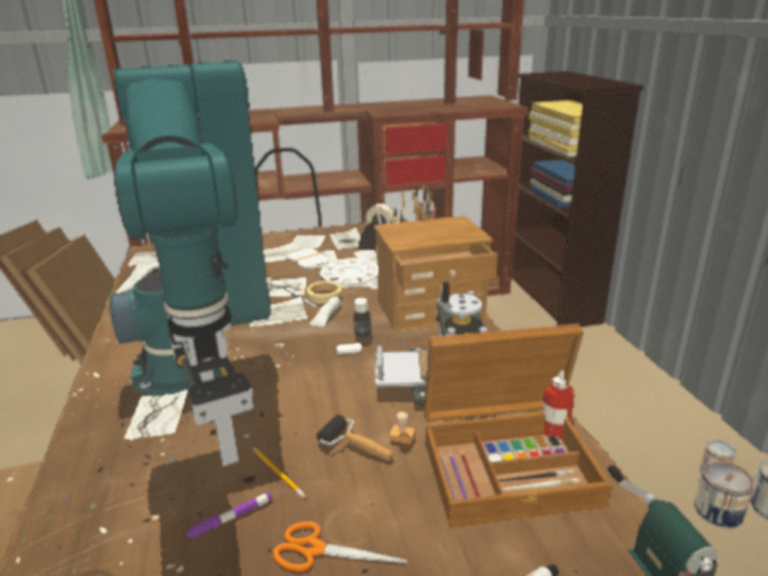

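The top view (768-wide picture) shows the wheel at (488,217), the dark grip at (484,236), the bed handle near (460,318), the chest to the left and the open paint-box lid to the right, at columns 570–640. In the side view the lid stands in front of the press, and the wheel and grip show at (463,305) and (445,293).

```bash
python3 - <<'E'
from h import *
s=2/3
W=atz("top",np.array([488,217])*s,190); print("wheel",W)
T,e=tri(np.array([445,284])*s,np.array([484,236])*s); print("grip top",T,e)
for z in (190,235): print("grip",z,atz("top",np.array([484,236])*s,z))
for n,p in dict(h=(460,318),hL=(436,311),hR=(484,323)).items(): print(n,atz("top",np.array(p)*s,62))
for p in [(444,168),(538,188),(419,268),(515,292)]: print("base",p,atz("top",np.array(p)*s,25))
print("lid tri",tri(np.array([578,328])*s,np.array([642,146])*s),tri(np.array([430,335])*s,np.array([632,300])*s))
for p in [(600,150),(570,300),(635,300)]: print(atz("top",np.array(p)*s,0),atz("top",np.array(p)*s,150))
for p in [(358,120),(358,267),(392,262),(392,130)]: print("chest",atz("top",np.array(p)*s,230),atz("top",np.array(p)*s,190))
for n in ("ink_roller","ink_bottle","stamp","rubber"):
    r=imaging.trace(n,"top")
    if r: print(n,atz("top",r[0]["location"],20),r[0]["p"])
E
```

```text
wheel [ 597.87300877 -209.98776822  190.        ]
grip top [ 561.28950527 -198.35082256  228.56305606] 3.458803499947924
grip 190 [ 564.55411185 -203.19068234  190.        ]
grip 235 [ 558.78099561 -196.97520295  235.        ]
h [ 423.07818876 -175.85423497   62.        ]
hL [ 435.8143646  -129.98421743   62.        ]
hR [ 414.16781019 -221.63227231   62.        ]
base (444, 168) [ 720.59640658 -145.9738432    25.        ]
base (538, 188) [ 682.73146386 -332.43959883   25.        ]
base (419, 268) [520.71536397 -98.36385102  25.        ]
base (515, 292) [ 475.866025   -287.30995766   25.        ]
lid tri (array([ 709.1939433 , -456.3986524 ,  246.90241315]), np.float64(4.3094059847411135)) (array([ 454.81036341, -433.91236886,  261.23180012]), np.float64(1.6522670590356603))
[ 766.89789132 -463.11161816    0.        ] [ 728.49756462 -417.24016038  150.        ]
[ 462.50550672 -401.64005378    0.        ] [ 456.87012569 -362.38542536  150.        ]
[ 464.20785643 -531.18290695    0.        ] [ 458.38923364 -477.98422224  150.        ]
chest [754.78099228  16.90825891 230.        ] [766.62872841  18.76006121 190.        ]
chest [504.51960512  13.02643151 230.        ] [507.76380226  14.74478352 190.        ]
chest [513.65659219 -43.83117592 230.        ] [517.21490261 -44.06748678 190.        ]
chest [738.22230881 -41.01162256 230.        ] [749.50078701 -41.15100223 190.        ]
ink_bottle [440.49932893  50.5676102   20.        ] 0.58
stamp [ 414.17256377 -365.37407076   20.        ] 0.43
```

>>> jog_arm --increments '[[[323,-306,5,0,0,0.43,1],[323,-306,5,0,0,0.43,1],[323,-306,5,0,0,0.43,1],[323,-306,5,0,0,0.43,1],[323,-306,5,0,0,0.43,1],[323,-306,5,0,0,0.43,1],[323,-306,5,0,0,0.43,1],[323,-306,5,0,0,0.43,1],[323,-306,5,0,0,0.43,1],[323,-306,5,0,0,0.43,1],[323,-306,5,0,0,0.43,1],[323,-306,5,0,0,0.43,1]]]'

```text
t: 2.1
tool_pos: [369.2, -166.0, 200.5]
tool_rot: [0.0, 0.995, -0.102, -0.0]
ft_force: [0.3, -0.1, 0.4]
opening: 2.0
grip_force: 0.0
```

```bash
python3 - <<'E'
from h import *
im=imaging.snapshot("wrist")[:,:,::-1].copy()
cv2.imwrite("pics/w1.png",cv2.resize(im,(768,576),interpolation=cv2.INTER_CUBIC))
m=imaging.camera_model("wrist");print(m["eye"],rot(m["attitude"]))
for n in("bed_handle","bed","handwheel","grip_centre","wheel_centre"):
    for r in imaging.trace(n,"wrist")[:1]: print(n,np.round(r["location"],1),round(r["p"],2),r["mask"].sum())
o=observe();print(o["t"],o["tool_pos"],o["tool_rot"],o["joints"],o["ft_force"])
E
```

```text
[ 442.27786638 -181.6017723   379.24084298] [[-0.20401325 -0.94534429 -0.25436738]
 [-0.97896752  0.19729614  0.05193102]
 [ 0.00109301  0.25961202 -0.96571238]]
bed_handle [249.5  84.3] 0.55 11207
bed [249.4  83.8] 0.94 10990
2.4 [ 369.17126643 -166.07392401  200.47662882] [ 6.58315622e-05  9.94723112e-01 -1.02595940e-01 -9.74757530e-06] [-5.62903091e-01 -2.42111223e-01  1.68749641e+00 -1.27628427e-04
  1.69616646e+00  1.21343084e+00] [0.1620736  0.06971236 0.05462397]
```

View pics/w1.png

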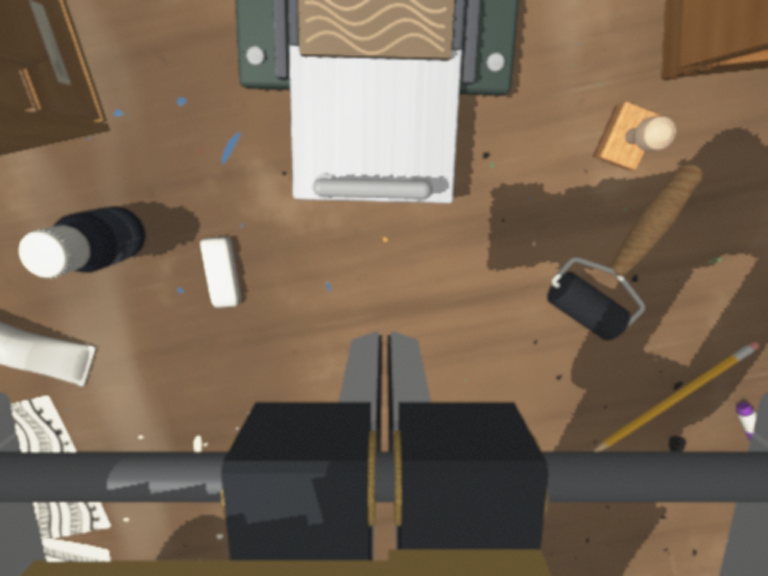

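The wrist picture shows the bed handle's bar from (322,186) to (424,189), middle (372,188). The way in front of it is clear between the rubber at left and the brayer at right.

```bash
python3 - <<'E'
from h import *
s=2/3
f=lambda p,z:atz("wrist",np.array(p)*s,z)
h=f((372,188),62);a=f((322,186),62);b=f((424,189),62)
print(h,a,b,np.arctan2(-(a-b)[0],(a-b)[1]))
a=f((294,198),36);b=f((452,202),36);print(np.arctan2(-(a-b)[0],(a-b)[1]),(a+b)/2)
a=f((291,50),36);b=f((294,198),36);print(np.arctan2(*(a-b)[1::-1]))
a=f((256,56),30);b=f((495,62),30);print(np.arctan2(-(a-b)[0],(a-b)[1]),a,b)
o=observe();T=rot(o["tool_rot"]);print(T.T@(h-o["tool_pos"]))
E
```

```text
[ 428.9541844  -170.63460764   62.        ] [ 437.03847425 -138.24972207   62.        ] [ 421.22198015 -204.52356208   62.        ] -0.23427157258617753
-0.23045467589711746 [ 419.33973776 -168.73016601   36.        ]
-0.23515446457324646
-0.2282899194012018 [ 530.41423944 -110.3173254    30.        ] [ 493.25095598 -270.26930726   30.        ]
[ 59.4560686   -7.75597805 138.47524889]
```

>>> jog_arm --increments '[[[25,-9,100,0,0,0.027,1],[25,-9,152,0,0,0.027,1],[25,-9,152,0,0,0.027,1],[25,-9,152,0,0,0.027,1],[35,-8.4,152,0,0,0.027,1],[42,-8.2,152,0,0,0.027,1],[48,-8.0,152,0,0,0.027,1],[54,-7.9,152,0,0,0.027,1],[60,-7.7,152,0,0,0.027,1],[66,-7.5,152,0,0,0.027,1],[72,-7.4,152,0,0,0.027,1],[78,-7.2,152,0,0,0.027,1],[84,-7.1,152,0,0,0.027,1],[89,-7,152,0,0,0.027,1],[91,-7,152,0,0,0.027,1]]]'

```text
t: 3.9
tool_pos: [460.7, -176.8, 48.3]
tool_rot: [0.0, 0.993, -0.115, 0.0]
ft_force: [-2.6, 0.9, 2.9]
opening: 0.3
grip_force: 1.3
```

>>> jog_arm --increments '[[[1,0,0,0,0,0,1],[2,0,0,0,0,0,1],[3,0,0,0,0,0,1],[4,0,0,0,0,0,1],[4,0,0,0,0,0,1]]]'

```text
t: 4.4
tool_pos: [463.2, -177.4, 48.3]
tool_rot: [-0.0, 0.993, -0.115, -0.001]
ft_force: [-5.7, 0.3, 2.5]
opening: 0.3
grip_force: 2.5
```

>>> jog_arm --increments '[[[1,0,0,0,0,0,1],[2,0,0,0,0,0,1],[3,0,0,0,0,0,1],[4,0,0,0,0,0,1],[4,0,0,0,0,0,1],[4,0,0,0,0,0,1]]]'

```text
t: 5.0
tool_pos: [463.3, -177.4, 48.3]
tool_rot: [-0.001, 0.993, -0.115, -0.005]
ft_force: [-15.4, 2.4, 10.6]
opening: 0.5
grip_force: 7.7
```

>>> jog_arm --increments '[[[-10,0,0,0,0,0,1],[-30,0,0,0,0,0,1],[-30,0,-50,0,0,0,1],[-30,0,-100,0,0,0,0],[-30,0,-150,0,0,0,0],[-30,0,-200,0,0,0,0],[-30,0,-250,0,0,0,0],[0,0,-280,0,0,0,0],[40,0,-280,0,0,0,0],[60,0,-280,0,0,0,0],[60,0,-280,0,0,0,0],[60,0,-280,0,0,0,0],[60,0,-280,0,0,0,0]]]'

```text
t: 6.3
tool_pos: [525.8, -191.9, 328.8]
tool_rot: [0.0, 0.993, -0.115, 0.0]
ft_force: [-1.0, -0.3, -0.8]
opening: 77.1
grip_force: 0.0
```

```bash
python3 - <<'E'
from h import *
im=imaging.snapshot("wrist")[:,:,::-1].copy()
cv2.imwrite("pics/w2.png",cv2.resize(im,(768,576),interpolation=cv2.INTER_CUBIC))
m=imaging.camera_model("wrist");print(m["eye"])
for n in("bed_handle","handwheel","grip_centre","wheel_centre"):
    for r in imaging.trace(n,"wrist")[:1]: print(n,np.round(r["location"],1),round(r["p"],2),r["mask"].sum())
o=observe();print(o["t"],o["tool_pos"],o["tool_rot"],o["joints"],o["ft_force"])
E
```

```text
[ 598.29704636 -209.03328453  507.9343884 ]
bed_handle [258. 167.] 0.57 5259
handwheel [257.1 112.6] 0.9 5500
grip_centre [256.2 149.3] 0.71 288
wheel_centre [259.2 111.4] 0.87 5466
6.55 [ 525.86165211 -192.03035733  329.10019464] [ 2.19654940e-04  9.93374456e-01 -1.14920857e-01  5.82222783e-04] [-4.51383796e-01  1.18771340e-01  1.09306559e+00 -3.26160887e-05
  1.92851154e+00  1.34975179e+00] [ 0.74588691 -0.66389466  0.32632051]
```

View pics/w2.png

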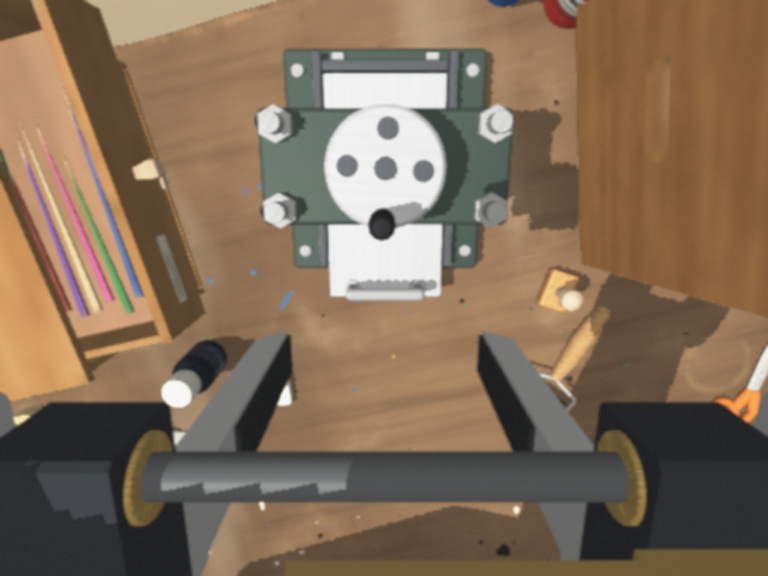

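The wrist picture shows the wheel's centre hole at (386,168) and the grip's dark head at (381,225), directly on the handle side of the wheel. The bed is home, with its handle bar at (386,294).

```bash
python3 - <<'E'
from h import *
s=2/3
o=observe();T=rot(o["tool_rot"]);t=o["tool_pos"]
f=lambda p,z:atz("wrist",np.array(p)*s,z)
for n,p,z in (("wheel",(386,167.5),190),("griptop",(381.5,224),235),("bar",(386,294),62),("wL",(324,167),188),("wR",(447,167),188)):
    P=f(p,z);print(n,P,T.T@(P-t))
w=f((386,167.5),190);c=np.array([np.cos(.232),-np.sin(.232),0])
for r in (34,): 
  g=w-c*r; print(g,proj("wrist",[*g[:2],190])/s,proj("wrist",[*g[:2],235])/s)
E
```

```text
wheel [ 596.44688022 -210.258455    190.        ] [ 72.71466009   1.58857838 139.18856544]
griptop [ 566.12983099 -200.25214844  235.        ] [40.96811255 -1.21784577 94.14935644]
bar [ 476.86592546 -183.00293922   62.        ] [-50.08511505   2.31687253 267.04063893]
wL [ 606.17330404 -170.13403604  188.        ] [ 73.02060054 -39.69734    141.17644401]
wR [ 587.47270944 -249.90287461  188.        ] [ 73.02668081  42.23421188 141.20124223]
[ 563.35779146 -202.44102543  190.        ] [385.8592719  219.10399211] [386.21002738 227.75162884]
```

>>> jog_arm --increments '[[[38.8,-1.3,50,0,0,0,0.3],[38.8,-1.3,60,0,0,0,0.4],[38.8,-1.3,100,0,0,0,0.4],[38.8,-1.3,126,0,0,0,0.5],[38.8,-1.3,126,0,0,0,0.6],[38.8,-1.3,126,0,0,0,1],[38.8,-1.3,126,0,0,0,1],[38.8,-1.3,126,0,0,0,1],[38.8,-1.3,126,0,0,0,1],[38.8,-1.3,126,0,0,0,1],[38.8,-1.3,126,0,0,0,1],[38.8,-1.3,126,0,0,0,1]]]'

```text
t: 7.75
tool_pos: [564.9, -199.6, 203.7]
tool_rot: [0.0, 0.993, -0.115, 0.001]
ft_force: [0.4, 1.4, 4.3]
opening: 16.7
grip_force: 30.0
```

```bash
python3 - <<'E'
from h import *
im=imaging.snapshot("wrist")[:,:,::-1].copy()
cv2.imwrite("pics/w3.png",im[60:360,100:450])
o=observe();print(o)
T=rot(o["tool_rot"]);print(T.T@o["ft_force"],T.T@(np.array([596.4,-210.3,190])-o["tool_pos"]))
E
```

```text
{'t': 7.8, 'joints': array([-4.34555546e-01,  1.95881786e-01,  1.25214416e+00,  5.67129598e-04,
        1.69167460e+00,  1.36616377e+00]), 'dq': array([ 5.42035418e-04, -7.29060604e-05,  1.76123498e-03, -9.07248305e-04,
        1.26208779e-04,  2.43776327e-04]), 'effort': array([-8.47084858e-01, -3.58712053e+01, -2.81725520e+01, -4.69971690e-01,
       -2.69265762e-01, -2.83968271e-03]), 'tool_pos': array([ 564.90195103, -199.57994895,  203.64375696]), 'tool_rot': array([ 3.00201647e-05,  9.93402670e-01, -1.14674149e-01,  9.86574692e-04]), 'ft_force': array([0.50786675, 1.31094341, 4.67783811]), 'wrist_torque': array([0.33756652, 0.01146623, 0.01911277]), 'grip_force': 30.0011782836134, 'opening': 16.734973201138793}
[ 0.2050311  -1.39295458 -4.67721182] [33.08514583  3.26401709 13.70831885]
```

View pics/w3.png

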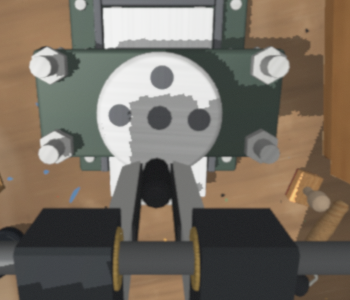

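```bash
cat > w.py <<'E'
import sys,numpy as np
def rows(a,b,n,hold=0,t0=0.098):
    # offsets relative to the pose at wheel turn a, going to b in n rows
    r=[]
    for d in list(np.linspace(a,b,n+1)[1:])+[b]*hold:
        r.append([round(34*(np.cos(t0+a)-np.cos(t0+d)),1),round(34*(np.sin(t0+a)-np.sin(t0+d)),1),round(1.91*(d-a),1),0,0,0,1])
    print(str([r]).replace(".0,",","))
if __name__=="__main__": a=sys.argv;rows(float(a[1]),float(a[2]),int(a[3]),int(a[4]))
E
python3 w.py 0 1.8 18 2
```

```text
[[[np.float64(0.5), np.float64(-3.4), np.float64(0.2), 0, 0, 0, 1], [np.float64(1.3), np.float64(-6.7), np.float64(0.4), 0, 0, 0, 1], [np.float64(2.5), np.float64(-9.9), np.float64(0.6), 0, 0, 0, 1], [np.float64(4.0), np.float64(-12.9), np.float64(0.8), 0, 0, 0, 1], [np.float64(5.7), np.float64(-15.8), np.float64(1.0), 0, 0, 0, 1], [np.float64(7.8), np.float64(-18.5), np.float64(1.1), 0, 0, 0, 1], [np.float64(10.1), np.float64(-21.0), np.float64(1.3), 0, 0, 0, 1], [np.float64(12.6), np.float64(-23.3), np.float64(1.5), 0, 0, 0, 1], [np.float64(15.4), np.float64(-25.2), np.float64(1.7), 0, 0, 0, 1], [np.float64(18.4), np.float64(-26.9), np.float64(1.9), 0, 0, 0, 1], [np.float64(21.5), np.float64(-28.3), np.float64(2.1), 0, 0, 0, 1], [np.float64(24.7), np.float64(-29.4), np.float64(2.3), 0, 0, 0, 1], [np.float64(28.0), np.float64(-30.2), np.float64(2.5), 0, 0, 0, 1], [np.float64(31.4), np.float64(-30.6), np.float64(2.7), 0, 0, 0, 1], [np.float64(34.8), np.float64(-30.7), np.float64(2.9), 0, 0, 0, 1], [np.float64(38.2), np.float64(-30.4), np.float64(3.1), 0, 0, 0, 1], [np.float64(41.5), np.float64(-29.8), np.float64(3.2), 0, 0, 0, 1], [np.float64(44.8), np.float64(-28.9), np.float64(3.4), 0, 0, 0, 1], [np.float64(44.8), np.float64(-28.9), 3.4, 0, 0, 0, 1], [np.float64(44.8), np.float64(-28.9), 3.4, 0, 0, 0, 1]]]
```

>>> jog_arm --increments '[[[0.5,-3.4,0.2,0,0,0,1],[1.3,-6.7,0.4,0,0,0,1],[2.5,-9.9,0.6,0,0,0,1],[4,-12.9,0.8,0,0,0,1],[5.7,-15.8,1,0,0,0,1],[7.8,-18.5,1.1,0,0,0,1],[10.1,-21,1.3,0,0,0,1],[12.6,-23.3,1.5,0,0,0,1],[15.4,-25.2,1.7,0,0,0,1],[18.4,-26.9,1.9,0,0,0,1],[21.5,-28.3,2.1,0,0,0,1],[24.7,-29.4,2.3,0,0,0,1],[28,-30.2,2.5,0,0,0,1],[31.4,-30.6,2.7,0,0,0,1],[34.8,-30.7,2.9,0,0,0,1],[38.2,-30.4,3.1,0,0,0,1],[41.5,-29.8,3.2,0,0,0,1],[44.8,-28.9,3.4,0,0,0,1],[44.8,-28.9,3.4,0,0,0,1],[44.8,-28.9,3.4,0,0,0,1]]]'

```text
t: 9.8
tool_pos: [616.1, -180.9, 200.1]
tool_rot: [-0.001, 0.993, -0.114, 0.002]
ft_force: [3.3, 4.2, 4.5]
opening: 17.0
grip_force: 30.0
```

```bash
cat > st.py <<'E'
from h import *
o=observe();T=rot(o["tool_rot"]);v=T.T@(o["tool_pos"]-np.array([596.4,-210.3,190]))
th=np.arctan2(-v[1],-v[0])%(2*np.pi)
F=T.T@o["ft_force"]; tg=np.array([np.sin(th),-np.cos(th),0]);rd=np.array([-np.cos(th),-np.sin(th),0])
print("t",round(o["t"],2),"v",v.round(2),"r",np.hypot(*v[:2]).round(2),"turn",round(th-.098,3),"resist",round(-F@tg,2),"radial",round(F@rd,2),"Fz",F[2].round(2),"open",o["opening"])
E
sed -i 's/r.append(\[\(.*\),0,0,0,1\])/r.append([float(x) for x in (\1)]+[0,0,0,1])/' w.py
python3 st.py; python3 w.py 1.8 2.3 10 2
```

```text
t 9.8 v [ 12.51 -33.14 -10.05] r 35.42 turn 1.834 resist -0.43 radial 5.39 Fz -4.53 open 16.96542678827299
[[[1.6, 0.6, 0.1, 0, 0, 0, 1], [3.2, 1.3, 0.2, 0, 0, 0, 1], [4.7, 2, 0.3, 0, 0, 0, 1], [6.2, 2.8, 0.4, 0, 0, 0, 1], [7.6, 3.7, 0.5, 0, 0, 0, 1], [9, 4.7, 0.6, 0, 0, 0, 1], [10.4, 5.7, 0.7, 0, 0, 0, 1], [11.7, 6.8, 0.8, 0, 0, 0, 1], [12.9, 8, 0.9, 0, 0, 0, 1], [14.1, 9.2, 1, 0, 0, 0, 1], [14.1, 9.2, 1, 0, 0, 0, 1], [14.1, 9.2, 1, 0, 0, 0, 1]]]
```

```bash
sed -i 's/-np.array(\[596.4,-210.3,190\]))/-np.array([596.4,-210.3,190]))-[0.8,-1.4,0]/; s/th-.098/th-.056/' st.py
sed -i 's/t0=0.098/t0=0.056,cx=0,cy=0/; s/(round(34\*(np.cos(t0+a)-np.cos(t0+d)),1),round(34\*(np.sin(t0+a)-np.sin(t0+d)),1)/(round(34*(np.cos(t0+a)-np.cos(t0+d))+cx,1),round(34*(np.sin(t0+a)-np.sin(t0+d))+cy,1)/; s/int(a\[4\])/int(a[4]),0.056,*map(float,a[5:])/' w.py
python3 st.py; python3 w.py 1.86 2.36 10 2 0.5 -1
```

```text
t 9.8 v [ 11.71 -31.74 -10.05] r 33.83 turn 1.868 resist -0.47 radial 5.39 Fz -4.53 open 16.96542678827299
[[[2.1, -0.4, 0.1, 0, 0, 0, 1], [3.6, 0.3, 0.2, 0, 0, 0, 1], [5.2, 1.1, 0.3, 0, 0, 0, 1], [6.6, 1.9, 0.4, 0, 0, 0, 1], [8.1, 2.8, 0.5, 0, 0, 0, 1], [9.4, 3.8, 0.6, 0, 0, 0, 1], [10.8, 4.9, 0.7, 0, 0, 0, 1], [12.1, 6, 0.8, 0, 0, 0, 1], [13.3, 7.2, 0.9, 0, 0, 0, 1], [14.4, 8.4, 1, 0, 0, 0, 1], [14.4, 8.4, 1, 0, 0, 0, 1], [14.4, 8.4, 1, 0, 0, 0, 1]]]
```

>>> jog_arm --increments '[[[2.1,-0.4,0.1,0,0,0,1],[3.6,0.3,0.2,0,0,0,1],[5.2,1.1,0.3,0,0,0,1],[6.6,1.9,0.4,0,0,0,1],[8.1,2.8,0.5,0,0,0,1],[9.4,3.8,0.6,0,0,0,1],[10.8,4.9,0.7,0,0,0,1],[12.1,6,0.8,0,0,0,1],[13.3,7.2,0.9,0,0,0,1],[14.4,8.4,1,0,0,0,1],[14.4,8.4,1,0,0,0,1],[14.4,8.4,1,0,0,0,1]]]'

```text
t: 11.0
tool_pos: [627.7, -193.7, 199.2]
tool_rot: [0.0, 0.993, -0.115, 0.002]
ft_force: [3.0, 1.5, 4.9]
opening: 16.7
grip_force: 30.0
```

```bash
python3 st.py; python3 w.py 2.36 2.76 10 2
```

```text
t 11.0 v [ 25.88 -21.94  -9.1 ] r 33.93 turn 2.382 resist -0.01 radial 3.37 Fz -4.94 open 16.72347684178695
[[[0.9, 1, 0.1, 0, 0, 0, 1], [1.7, 2.1, 0.2, 0, 0, 0, 1], [2.5, 3.2, 0.2, 0, 0, 0, 1], [3.3, 4.3, 0.3, 0, 0, 0, 1], [4, 5.5, 0.4, 0, 0, 0, 1], [4.6, 6.7, 0.5, 0, 0, 0, 1], [5.2, 7.9, 0.5, 0, 0, 0, 1], [5.8, 9.1, 0.6, 0, 0, 0, 1], [6.3, 10.4, 0.7, 0, 0, 0, 1], [6.8, 11.7, 0.8, 0, 0, 0, 1], [6.8, 11.7, 0.8, 0, 0, 0, 1], [6.8, 11.7, 0.8, 0, 0, 0, 1]]]
```

```bash
python3 w.py 2.36 2.50 5 0; python3 w.py 2.50 2.63 5 0
```

```text
[[[0.6, 0.7, 0.1, 0, 0, 0, 1], [1.2, 1.5, 0.1, 0, 0, 0, 1], [1.8, 2.2, 0.2, 0, 0, 0, 1], [2.4, 3, 0.2, 0, 0, 0, 1], [2.9, 3.8, 0.3, 0, 0, 0, 1]]]
[[[0.5, 0.7, 0, 0, 0, 0, 1], [0.9, 1.5, 0.1, 0, 0, 0, 1], [1.4, 2.3, 0.1, 0, 0, 0, 1], [1.8, 3, 0.2, 0, 0, 0, 1], [2.2, 3.8, 0.2, 0, 0, 0, 1]]]
```

>>> jog_arm --increments '[[[0.6,0.7,0.1,0,0,0,1],[1.2,1.5,0.1,0,0,0,1],[1.8,2.2,0.2,0,0,0,1],[2.4,3,0.2,0,0,0,1],[2.9,3.8,0.3,0,0,0,1]]]'

```text
t: 11.5
tool_pos: [629.5, -197.9, 198.8]
tool_rot: [0.0, 0.993, -0.115, 0.001]
ft_force: [1.9, 1.7, 5.7]
opening: 16.8
grip_force: 30.0
```

```bash
python3 st.py; python3 w.py 2.50 2.63 5 0
```

```text
t 11.5 v [ 28.64 -18.19  -8.77] r 33.93 turn 2.52 resist 0.95 radial 2.36 Fz -5.72 open 16.797583245431337
[[[0.5, 0.7, 0, 0, 0, 0, 1], [0.9, 1.5, 0.1, 0, 0, 0, 1], [1.4, 2.3, 0.1, 0, 0, 0, 1], [1.8, 3, 0.2, 0, 0, 0, 1], [2.2, 3.8, 0.2, 0, 0, 0, 1]]]
```

>>> jog_arm --increments '[[[0.5,0.7,0,0,0,0,1],[0.9,1.5,0.1,0,0,0,1],[1.4,2.3,0.1,0,0,0,1],[1.8,3,0.2,0,0,0,1],[2.2,3.8,0.2,0,0,0,1]]]'

```text
t: 12.0
tool_pos: [630.7, -202.3, 198.6]
tool_rot: [0.001, 0.993, -0.115, 0.001]
ft_force: [2.6, 2.1, 5.7]
opening: 17.0
grip_force: 30.0
```

```bash
python3 st.py; python3 w.py 2.63 2.76 5 0
```

```text
t 12.0 v [ 30.82 -14.25  -8.54] r 33.96 turn 2.652 resist 1.5 radial 3.0 Fz -5.72 open 17.00300920545803
[[[0.4, 0.8, 0, 0, 0, 0, 1], [0.7, 1.6, 0.1, 0, 0, 0, 1], [1.1, 2.4, 0.1, 0, 0, 0, 1], [1.4, 3.3, 0.2, 0, 0, 0, 1], [1.7, 4.1, 0.2, 0, 0, 0, 1]]]
```

>>> jog_arm --increments '[[[0.4,0.8,0,0,0,0,1],[0.7,1.6,0.1,0,0,0,1],[1.1,2.4,0.1,0,0,0,1],[1.4,3.3,0.2,0,0,0,1],[1.7,4.1,0.2,0,0,0,1]]]'

```text
t: 12.5
tool_pos: [631.4, -206.8, 198.4]
tool_rot: [0.001, 0.993, -0.115, 0.001]
ft_force: [1.3, 0.9, 4.4]
opening: 16.6
grip_force: 30.0
```

```bash
python3 st.py; python3 w.py 2.76 2.89 5 0
```

```text
t 12.5 v [32.5  -9.97 -8.27] r 33.99 turn 2.788 resist 0.82 radial 1.35 Fz -4.4 open 16.60617572248604
[[[0.3, 0.8, 0, 0, 0, 0, 1], [0.5, 1.7, 0.1, 0, 0, 0, 1], [0.7, 2.5, 0.1, 0, 0, 0, 1], [1, 3.4, 0.2, 0, 0, 0, 1], [1.1, 4.3, 0.2, 0, 0, 0, 1]]]
```

>>> jog_arm --increments '[[[0.3,0.8,0,0,0,0,1],[0.5,1.7,0.1,0,0,0,1],[0.7,2.5,0.1,0,0,0,1],[1,3.4,0.2,0,0,0,1],[1.1,4.3,0.2,0,0,0,1]]]'

```text
t: 13.0
tool_pos: [631.4, -211.4, 198.1]
tool_rot: [0.001, 0.993, -0.115, 0.001]
ft_force: [2.7, -0.3, 4.9]
opening: 16.9
grip_force: 30.0
```

```bash
python3 st.py; python3 w.py 2.89 3.03 5 0
```

```text
t 13.0 v [33.55 -5.54 -8.02] r 34.0 turn 2.922 resist -0.16 radial 2.69 Fz -4.91 open 16.889791784971106
[[[0.2, 0.9, 0.1, 0, 0, 0, 1], [0.3, 1.9, 0.1, 0, 0, 0, 1], [0.4, 2.8, 0.2, 0, 0, 0, 1], [0.5, 3.8, 0.2, 0, 0, 0, 1], [0.6, 4.7, 0.3, 0, 0, 0, 1]]]
```

>>> jog_arm --increments '[[[0.2,0.9,0.1,0,0,0,1],[0.3,1.9,0.1,0,0,0,1],[0.4,2.8,0.2,0,0,0,1],[0.5,3.8,0.2,0,0,0,1],[0.6,4.7,0.3,0,0,0,1]]]'

```text
t: 13.5
tool_pos: [630.8, -216.2, 197.8]
tool_rot: [0.001, 0.993, -0.115, 0.001]
ft_force: [0.8, 0.8, 5.7]
opening: 16.8
grip_force: 30.0
```

```bash
python3 st.py; python3 w.py 3.03 3.17 5 0
```

```text
t 13.5 v [34.02 -0.7  -7.77] r 34.02 turn 3.065 resist 0.93 radial 0.64 Fz -5.66 open 16.756101348050112
[[[0, 1, 0.1, 0, 0, 0, 1], [0.1, 1.9, 0.1, 0, 0, 0, 1], [0, 2.9, 0.2, 0, 0, 0, 1], [-0, 3.8, 0.2, 0, 0, 0, 1], [-0.1, 4.8, 0.3, 0, 0, 0, 1]]]
```

>>> jog_arm --increments '[[[0,1,0.1,0,0,0,1],[0.1,1.9,0.1,0,0,0,1],[0,2.9,0.2,0,0,0,1],[0,3.8,0.2,0,0,0,1],[-0.1,4.8,0.3,0,0,0,1]]]'

```text
t: 14.0
tool_pos: [629.4, -220.9, 197.6]
tool_rot: [0.001, 0.993, -0.115, 0.001]
ft_force: [1.4, -0.3, 5.5]
opening: 16.6
grip_force: 30.0
```

```bash
python3 st.py; python3 w.py 3.17 3.31 5 0
```

```text
t 14.0 v [33.8   4.2  -7.47] r 34.06 turn 3.209 resist 0.22 radial 1.43 Fz -5.48 open 16.591310326279487
[[[-0.1, 0.9, 0.1, 0, 0, 0, 1], [-0.2, 1.9, 0.1, 0, 0, 0, 1], [-0.4, 2.8, 0.2, 0, 0, 0, 1], [-0.5, 3.8, 0.2, 0, 0, 0, 1], [-0.7, 4.7, 0.3, 0, 0, 0, 1]]]
```

>>> jog_arm --increments '[[[-0.1,0.9,0.1,0,0,0,1],[-0.2,1.9,0.1,0,0,0,1],[-0.4,2.8,0.2,0,0,0,1],[-0.5,3.8,0.2,0,0,0,1],[-0.7,4.7,0.3,0,0,0,1]]]'

```text
t: 14.5
tool_pos: [627.4, -225.4, 197.3]
tool_rot: [0.001, 0.993, -0.115, 0.001]
ft_force: [-0.0, 0.6, 5.0]
opening: 17.0
grip_force: 30.0
```

```bash
python3 st.py; python3 w.py 3.31 3.46 5 0
```

```text
t 14.5 v [32.87  8.97 -7.21] r 34.07 turn 3.352 resist 0.5 radial -0.27 Fz -5.01 open 16.973501808537804
[[[-0.2, 1, 0.1, 0, 0, 0, 1], [-0.5, 2, 0.1, 0, 0, 0, 1], [-0.8, 2.9, 0.2, 0, 0, 0, 1], [-1.1, 3.9, 0.2, 0, 0, 0, 1], [-1.5, 4.9, 0.3, 0, 0, 0, 1]]]
```

>>> jog_arm --increments '[[[-0.2,1,0.1,0,0,0,1],[-0.5,2,0.1,0,0,0,1],[-0.8,2.9,0.2,0,0,0,1],[-1.1,3.9,0.2,0,0,0,1],[-1.5,4.9,0.3,0,0,0,1]]]'

```text
t: 15.0
tool_pos: [624.7, -229.6, 197.0]
tool_rot: [0.001, 0.993, -0.115, 0.001]
ft_force: [0.5, 1.8, 6.2]
opening: 17.0
grip_force: 30.0
```

```bash
python3 st.py; python3 w.py 3.46 3.61 5 0
```

```text
t 15.0 v [31.19 13.76 -6.91] r 34.09 turn 3.501 resist 1.69 radial -0.7 Fz -6.24 open 16.979996690336176
[[[-0.4, 0.9, 0.1, 0, 0, 0, 1], [-0.8, 1.9, 0.1, 0, 0, 0, 1], [-1.2, 2.8, 0.2, 0, 0, 0, 1], [-1.7, 3.7, 0.2, 0, 0, 0, 1], [-2.2, 4.6, 0.3, 0, 0, 0, 1]]]
```

>>> jog_arm --increments '[[[-0.4,0.9,0.1,0,0,0,1],[-0.8,1.9,0.1,0,0,0,1],[-1.2,2.8,0.2,0,0,0,1],[-1.7,3.7,0.2,0,0,0,1],[-2.2,4.6,0.3,0,0,0,1]]]'

```text
t: 15.5
tool_pos: [621.4, -233.4, 196.7]
tool_rot: [0.001, 0.993, -0.115, 0.0]
ft_force: [0.8, 1.0, 6.5]
opening: 16.9
grip_force: 30.0
```

```bash
python3 st.py; python3 w.py 3.61 3.76 5 0
```

```text
t 15.5 v [28.84 18.22 -6.65] r 34.11 turn 3.649 resist 1.27 radial -0.2 Fz -6.52 open 16.941166622931235
[[[-0.5, 0.9, 0.1, 0, 0, 0, 1], [-1.1, 1.7, 0.1, 0, 0, 0, 1], [-1.6, 2.6, 0.2, 0, 0, 0, 1], [-2.2, 3.4, 0.2, 0, 0, 0, 1], [-2.9, 4.2, 0.3, 0, 0, 0, 1]]]
```

>>> jog_arm --increments '[[[-0.5,0.9,0.1,0,0,0,1],[-1.1,1.7,0.1,0,0,0,1],[-1.6,2.6,0.2,0,0,0,1],[-2.2,3.4,0.2,0,0,0,1],[-2.9,4.2,0.3,0,0,0,1]]]'

```text
t: 16.0
tool_pos: [617.9, -236.5, 196.5]
tool_rot: [0.0, 0.993, -0.115, 0.001]
ft_force: [0.8, 2.5, 5.6]
opening: 16.9
grip_force: 30.0
```

```bash
python3 st.py; python3 w.py 3.76 3.91 5 0
```

```text
t 16.0 v [26.1  21.98 -6.41] r 34.12 turn 3.786 resist 2.09 radial -1.53 Fz -5.57 open 16.86650868048151
[[[-0.6, 0.8, 0.1, 0, 0, 0, 1], [-1.3, 1.6, 0.1, 0, 0, 0, 1], [-2, 2.3, 0.2, 0, 0, 0, 1], [-2.7, 3, 0.2, 0, 0, 0, 1], [-3.5, 3.7, 0.3, 0, 0, 0, 1]]]
```

>>> jog_arm --increments '[[[-0.6,0.8,0.1,0,0,0,1],[-1.3,1.6,0.1,0,0,0,1],[-2,2.3,0.2,0,0,0,1],[-2.7,3,0.2,0,0,0,1],[-3.5,3.7,0.3,0,0,0,1]]]'

```text
t: 16.5
tool_pos: [615.5, -238.1, 196.4]
tool_rot: [-0.001, 0.993, -0.114, 0.003]
ft_force: [5.0, 3.8, 4.5]
opening: 16.9
grip_force: 30.0
```

```bash
python3 st.py; python3 w.py 3.91 4.06 5 0
```

```text
t 16.5 v [24.1  24.12 -6.29] r 34.1 turn 3.871 resist 6.26 radial -0.59 Fz -4.45 open 16.854622019768954
[[[-0.8, 0.7, 0.1, 0, 0, 0, 1], [-1.5, 1.3, 0.1, 0, 0, 0, 1], [-2.3, 2, 0.2, 0, 0, 0, 1], [-3.2, 2.6, 0.2, 0, 0, 0, 1], [-4, 3.2, 0.3, 0, 0, 0, 1]]]
```

>>> jog_arm --increments '[[[-0.4,0.3,0,0,0,0,1],[-0.6,0.5,0,0,0,0,1],[-0.6,0.5,0,0,0,0,1]]]'

```text
t: 16.8
tool_pos: [615.2, -238.3, 196.3]
tool_rot: [-0.001, 0.993, -0.114, 0.003]
ft_force: [4.5, 4.9, 5.1]
opening: 16.8
grip_force: 30.0
```

```bash
python3 st.py; sed -i 's/1\.91\*(d-a),1)/1.91*(d-a),1)/' w.py; python3 w.py 3.87 2.20 18 0; python3 w.py 3.87 2.30 16 0
```

```text
t 16.8 v [23.86 24.4  -6.25] r 34.13 turn 3.882 resist 6.44 radial -1.79 Fz -5.09 open 16.80334816836826
[[[2.1, -2.3, -0.2, 0, 0, 0, 1], [4, -4.9, -0.4, 0, 0, 0, 1], [5.7, -7.5, -0.5, 0, 0, 0, 1], [7.1, -10.4, -0.7, 0, 0, 0, 1], [8.2, -13.3, -0.9, 0, 0, 0, 1], [9.1, -16.3, -1.1, 0, 0, 0, 1], [9.6, -19.4, -1.2, 0, 0, 0, 1], [9.9, -22.6, -1.4, 0, 0, 0, 1], [9.9, -25.7, -1.6, 0, 0, 0, 1], [9.6, -28.9, -1.8, 0, 0, 0, 1], [9, -32, -1.9, 0, 0, 0, 1], [8.1, -35, -2.1, 0, 0, 0, 1], [7, -37.9, -2.3, 0, 0, 0, 1], [5.5, -40.7, -2.5, 0, 0, 0, 1], [3.9, -43.4, -2.7, 0, 0, 0, 1], [1.9, -45.9, -2.8, 0, 0, 0, 1], [-0.2, -48.2, -3, 0, 0, 0, 1], [-2.5, -50.3, -3.2, 0, 0, 0, 1]]]
[[[2.2, -2.5, -0.2, 0, 0, 0, 1], [4.2, -5.2, -0.4, 0, 0, 0, 1], [5.9, -8, -0.6, 0, 0, 0, 1], [7.4, -11, -0.7, 0, 0, 0, 1], [8.5, -14.2, -0.9, 0, 0, 0, 1], [9.3, -17.4, -1.1, 0, 0, 0, 1], [9.8, -20.7, -1.3, 0, 0, 0, 1], [9.9, -24, -1.5, 0, 0, 0, 1], [9.8, -27.4, -1.7, 0, 0, 0, 1], [9.3, -30.7, -1.9, 0, 0, 0, 1], [8.5, -33.9, -2.1, 0, 0, 0, 1], [7.3, -37, -2.2, 0, 0, 0, 1], [5.9, -40.1, -2.4, 0, 0, 0, 1], [4.2, -42.9, -2.6, 0, 0, 0, 1], [2.2, -45.6, -2.8, 0, 0, 0, 1], [-0, -48.1, -3, 0, 0, 0, 1]]]
```

>>> jog_arm --increments '[[[-0.5,0.4,0,0,0,0,1],[-0.9,0.8,0,0,0,0,1],[-0.9,0.8,0,0,0,0,1]]]'

```text
t: 17.1
tool_pos: [614.5, -238.7, 196.3]
tool_rot: [-0.001, 0.993, -0.114, 0.003]
ft_force: [7.1, 4.6, 4.7]
opening: 17.0
grip_force: 30.0
```

```bash
python3 st.py
```

```text
t 17.1 v [23.29 24.94 -6.23] r 34.12 turn 3.905 resist 8.49 radial -0.37 Fz -4.67 open 16.96060139801353
```

```bash
python3 w.py 4.0 2.24 18 2
```

```text
[[[2.5, -2.2, -0.2, 0, 0, 0, 1], [4.8, -4.5, -0.4, 0, 0, 0, 1], [6.9, -7.1, -0.6, 0, 0, 0, 1], [8.7, -9.9, -0.7, 0, 0, 0, 1], [10.2, -12.9, -0.9, 0, 0, 0, 1], [11.4, -16, -1.1, 0, 0, 0, 1], [12.4, -19.2, -1.3, 0, 0, 0, 1], [13, -22.5, -1.5, 0, 0, 0, 1], [13.2, -25.8, -1.7, 0, 0, 0, 1], [13.2, -29.1, -1.9, 0, 0, 0, 1], [12.8, -32.4, -2.1, 0, 0, 0, 1], [12.1, -35.6, -2.2, 0, 0, 0, 1], [11.1, -38.8, -2.4, 0, 0, 0, 1], [9.8, -41.9, -2.6, 0, 0, 0, 1], [8.2, -44.8, -2.8, 0, 0, 0, 1], [6.3, -47.5, -3, 0, 0, 0, 1], [4.2, -50.1, -3.2, 0, 0, 0, 1], [1.8, -52.4, -3.4, 0, 0, 0, 1], [1.8, -52.4, -3.4, 0, 0, 0, 1], [1.8, -52.4, -3.4, 0, 0, 0, 1]]]
```

>>> jog_arm --increments '[[[2.5,-2.2,-0.2,0,0,0,1],[4.8,-4.5,-0.4,0,0,0,1],[6.9,-7.1,-0.6,0,0,0,1],[8.7,-9.9,-0.7,0,0,0,1],[10.2,-12.9,-0.9,0,0,0,1],[11.4,-16,-1.1,0,0,0,1],[12.4,-19.2,-1.3,0,0,0,1],[13,-22.5,-1.5,0,0,0,1],[13.2,-25.8,-1.7,0,0,0,1],[13.2,-29.1,-1.9,0,0,0,1],[12.8,-32.4,-2.1,0,0,0,1],[12.1,-35.6,-2.2,0,0,0,1],[11.1,-38.8,-2.4,0,0,0,1],[9.8,-41.9,-2.6,0,0,0,1],[8.2,-44.8,-2.8,0,0,0,1],[6.3,-47.5,-3,0,0,0,1],[4.2,-50.1,-3.2,0,0,0,1],[1.8,-52.4,-3.4,0,0,0,1],[1.8,-52.4,-3.4,0,0,0,1],[1.8,-52.4,-3.4,0,0,0,1]]]'

```text
t: 19.1
tool_pos: [625.8, -190.4, 199.3]
tool_rot: [0.001, 0.993, -0.115, 0.001]
ft_force: [1.6, -2.8, 6.0]
opening: 16.8
grip_force: 30.0
```

```bash
python3 st.py
```

```text
t 19.1 v [ 23.32 -24.71  -9.31] r 33.97 turn 2.271 resist -3.28 radial -0.18 Fz -6.04 open 16.789395943174473
```

>>> jog_arm --increments '[[[0,0,0,0,0,0,0.7],[0,0,0,0,0,0,0.5],[0,0,0,0,0,0,0.5],[0,0,0,0,0,0,0.5],[0,0,-20,0,0,0,0.5],[0,0,-60,0,0,0,0.5],[0,0,-100,0,0,0,0.5],[-60,0,-130,0,0,0,0],[-105,0,-130,0,0,0,0],[-105,0,-130,0,0,0,0],[-105,0,-130,0,0,0,0],[-105,0,-130,0,0,0,0],[-105,0,-130,0,0,0,0]]]'

```text
t: 20.4
tool_pos: [524.2, -165.7, 327.1]
tool_rot: [-0.0, 0.993, -0.115, -0.001]
ft_force: [0.6, 0.5, 0.3]
opening: 91.1
grip_force: 0.0
```

```bash
python3 - <<'E'
from h import *
im=imaging.snapshot("wrist")[:,:,::-1].copy()
cv2.imwrite("pics/w4.png",cv2.resize(im,(768,576),interpolation=cv2.INTER_CUBIC))
o=observe();print(o["t"],o["tool_pos"],o["ft_force"],proj("wrist",[596.4,-210.3,187])*1.5)
# predicted image place of grip top (z about 230) per wheel turn
c=np.array([596.4,-210.3])+0.8*np.array([.973,-.23])-1.4*np.array([-.23,-.973])
for d in (2.1,2.27,2.45):
    th=d+.056; v=34*np.array([-np.cos(th),-np.sin(th)]); g=c+v[0]*np.array([.973,-.23])+v[1]*np.array([-.23,-.973])
    print(d,proj("wrist",[*g,231])*1.5)
E
```

```text
20.45 [ 524.20134413 -165.66977251  327.00642487] [ 0.14739523 -0.73179147 -0.08782959] [424.60356129 154.87534312]
2.1 [378.72681579 116.77715614]
2.27 [385.19205844 108.11922021]
2.45 [393.49878636 100.29619547]
```

View pics/w4.png

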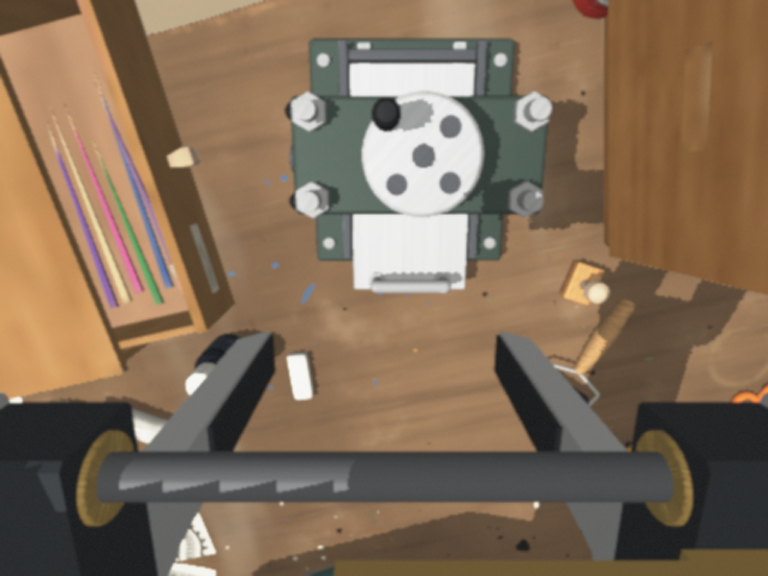

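The grip's head is at (386,112), where a turn of about 2.2–2.27 predicts it. The bed is still home, with its bar at (411,287), and the gripper is clear of everything.

```bash
python3 -c "
from cell import ticket
print(ticket.hand_in())"
```

```text
the job is handed in; nothing more can be done
None
```

The job is handed in, with no verdict returned: I pushed the bed home against its stop, wound the roller down until it bottomed (about 6–7 N over free turning), backed the wheel off about a quarter turn and let go; I never touched the things lying about.

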